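Snap the battery pack shut and hold it against the sprung stop for screwing

TASK

Press the open lid of the battery pack down until it snaps shut, then slide the pack along the jig, square against the sprung stop plate at the far end, until the plate has gone in about 10 mm, which is a push of about 8 N on the plate. Keep that push steady for at least three seconds and finish while still pushing, so that a colleague can screw the pack down; do not drive the plate to the end of its travel, and leave the things lying around the jig alone.

Things in the scene. Friction and masses are not known exactly. Their poses are not given: they have to be found in the camera images.
- jig: Fixed aluminium base plate, 320 (x) x 160 (y) x 8 mm, on the table; origin at the centre of its underside. Its x axis is the pushing direction, from the open near end to the stop plate; z up. A white slippery sheet on it (x -155 to 75 mm, y +-65 mm, top 10 mm above the table) carries the pack. Fixed steel block behind the stop at x 134 to 156 mm, 130 mm wide, 70 mm high. No side rails.
- stop (a joint): Travel of the sprung stop plate in m along the jig's +x: 0 = at rest (plate fully out), grows as it is pushed in, mechanical end at 0.020. Spring without preload, 0.8 N per mm: 0.010 is an 8 N push.
- stop_face (a point): Centre of the near face of the stop plate, a bare steel plate 10 mm thick (x), 110 mm wide (y), 56 mm high, from 12 to 68 mm above the table. At rest the face lies 80 mm from the jig's origin along its +x; this point moves with the plate. Site axes are as the jig's.
- pack: Loose black battery pack case, 100 (x) x 90 (y) x 70 mm high without lid, 0.5 to 0.7 kg, upright on the white sheet (underside 10 mm above the table); origin at the centre of its underside. Twelve blue cells inside. Its +x side (hinge side) faces the stop plate; its plain -x face is the one to push on. Sliding it takes about 1 N on top of the push that reaches the plate.
- lid (a joint): Lid angle in rad: 0 = shut flat, grows as it opens upwards about the hinge on the pack's +x top edge; starts at about 0.6 to 1.1. Grey lid, 100 x 90 x 5 mm. A weak spring (about 1 N at the free edge) lifts it unless latched. A ball catch resists from about 0.12, its crest is at about 0.05; it takes 5 to 8 N pressed down near the free edge and then holds the lid near 0.
- lid_edge (a point): Middle of the lid's free (near) edge, on its outer face; 100 mm from the hinge line. With the lid shut it is 85 mm above the table, above the pack's -x face. Site axes: x from the free edge to the hinge in the plane of the lid, z the outward normal of the outer face.
- lid_hinge (a point): Middle of the hinge line, on the pack's +x top edge, 80 mm above the table.
- driver: Screwdriver lying on the table, a bystander; leave it.
- cell: Single loose battery cell, 21 mm across, 70 mm high, standing on the table, a bystander; leave it. Origin at its foot.
- tape: Roll of amber tape, 90 mm across, 20 mm high, lying flat, a bystander; leave it.
- screwtray: Small grey tray, 100 x 70 x 30 mm, a bystander; leave it.

How it is judged (in metres and radians):
On the way, in this order (a step that is already met when the one before it is completed fails the run):
1. the lid is snapped shut past its catch (value of joint lid below 0.035 rad), for 0.3 s.
2. with the lid shut, the robot holds the pack against the stop plate with a steady 5 to 11 N for three seconds (value of joint lid below 0.035 rad and contact force between pack and stop between 5 and 11 N and contact force between any of the fingers, the arm and pack above 1.5 N), for 3 s.
At the end, for the whole second after the job is handed in: The program has finished and the robot still pushes: lid snapped shut (under 0.035 rad), pack flat on the jig base, square to the stop within 4 degrees and at rest, pressing the stop plate with 5 to 11 N (plate 6 to 14 mm in), the gripper or arm pushing on the pack with more than 1.5 N (all of step 2 and value of joint stop between 0.006 and 0.014 m and angle between the x axis of pack and the x axis of jig, either way round below 0.07 rad and angle between pack's own z axis and vertical below 0.05 rad and z of pack in the frame of jig below 0.014 m and linear speed of pack below 0.01 m/s); the arm keeps its last pose, push and grip.
It fails at once if the stop plate is driven to the end of its travel (value of joint stop above 0.019 m).
It fails at once if a bystander is moved more than 25 mm (distance of any of driver, cell, tape, screwtray from where it was at the start of the episode above 0.025 m).
It also fails if it takes over 58 s, if anything falls off the work surface, if the arm or the gripper's body presses on something with over 40 N, if the wrist force passes 120 N, or if a joint passes its speed limit or range.

ROBOT

A 6-joint arm with a two-finger parallel gripper is mounted at the origin on the work surface. World frame = base frame: x ahead of the robot, y to its left, z up, the work surface at z = 0. Lengths are in m, angles in degrees, forces in N, time in s.
With the tool pointing down it reaches from about 0.4 to 0.825 m from the base axis. Payload 7 kg.
Tool frame: the origin (TCP) lies at the very end of the fingers, on their centre line; the grasp point (between the pads) lies 19 mm behind it; x points along the fingers, z is the direction in which the jaws open and shut, and the axes are right-handed (so a half turn about x gives the same grasp; the last joint's range is limited). The gripper opens to 88 mm and grips with 3 to 60 N. Pads are 19 mm wide; open, the fingers measure 130 mm over their backs; the gripper's body (78 mm by 193 mm) begins 47 mm behind the grasp point.
Start: joints at [-56.66, 20.546, 0.682, 0, -70.136, -16.507], TCP at [0.195, -0.646, 0.201] pointing down, gripper open.
Joint ranges: [-176.03, 176.03], [-82.01, 121.73], [-58.28, 71.71], [-173.87, 95.51], [-174.79, -0.11], [-173.66, 173.66]. Speed limits (degrees/s): [136.94, 136.94, 172.46, 180, 180, 180].

INTERFACE

Orientations are given as [roll, pitch, yaw] about the fixed x, y, z axes, in that order (R = Rz(yaw) Ry(pitch) Rx(roll)).
In Python, from plant import sensors, cams, workorder gives the robot as it stands. The module is installed in compiled form; this text tells all that it offers.
- The arm moves only by the shell command python3 -m handwheel 'ROWS' [OPENING] [FORCE]. ROWS is JSON, one flat list of numbers, 4 for each row, row after row: the shift along the tool's x, y, z in cm, then the turn about the tool's x in degrees. A call has exactly 10 rows; each row is the pose to reach, as a shift and turn from the pose commanded when the call began, along the tool's axes at that moment; what a row does not reach only later rows make up. A row lasts 1/8 s, in which the tool goes at most 62.5 mm and 10.7 degrees, less where a joint would pass 70% of its speed; a pose out of reach is approached as far as the arm can. A call with a gripper value outside its range is refused whole. OPENING is the finger opening in cm, from 0 to 8.76, set as the call begins (- or left out, the last holds). The fingers move at their own pace and stop on an object; FORCE is the grip in N (left out, the last holds). Time passes only in rows, so rows that repeat a pose let the fingers close, or fill a call up. It gives the time, the measured TCP pose, the force and the opening at its end, in the units of the state.
- sensors.get_state(): the state, without advancing time (a new reading comes with each control period).
- cams.capture(name): name is "scene" or "top" or "wrist"; returns a dict with "image" (400x640x3 uint8, red, green, blue), "fov_y" (degrees; the focal length in pixels is half the picture's height over the tangent of half this angle, whatever the lens; pixels are square), "cx", "cy" (the principal point, pixels), "xyz" and "rotation" of the camera in the world. Camera axes: x right, y down, z forward; pixel columns grow to the right and rows downward; lengths in m; the calibration is good to about 2 mm. A picture is of the moment at which its call begins. There is no depth.
- workorder.close_job(): hands the job in, once; it reports no verdict.
The state is a dict: "time_s": time; "joints": joint angles; "qd": joint speeds; "joint_torque": joint torques, N m; "tcp_pos": TCP position; "eef_rot": TCP orientation; "contact_force": force on the tool from outside, world axes, zero at the start; "moment": the same for the moment, N m; "gripper_width": finger opening in m.
Only numpy, scipy, OpenCV 4.12 (cv2) and the standard library are available. Lean on these libraries where they do the work, as an engineer would, in place of code of your own. Each camera call takes 0.05 s, during which the arm holds its last target.

## Working session

There is one attempt and no reset: what is moved stays moved. The work goes in short steps, Python scripts to look and compute and a shell command to move; the robot and the scene stay as the last step left them, time stands still between calls to the robot, and variables do not carry over. Pictures are saved under pics/ and viewed, and the job is handed in when it is done.

```bash
mkdir -p pics; python3 - <<'E'
from plant import sensors, cams
import cv2,numpy as np
s=sensors.get_state()
print(s)
for n in("scene","top","wrist"):
    c=cams.capture(n)
    cv2.imwrite(f"pics/{n}0.png",c["image"][:,:,::-1])
    print(n,c["fov_y"],c["cx"],c["cy"],c["xyz"],np.round(c["rotation"],4).tolist(), {k for k in c})
E
```

```text
{'time_s': 0.0, 'joints': array([-5.66601204e+01,  2.05914696e+01,  6.31912655e-01, -1.93502696e-02,
       -7.01354668e+01, -1.65067579e+01]), 'qd': array([ 0.04615635,  0.04289825, -0.00881957,  0.00396281, -0.06112196,
       -0.09373489]), 'joint_torque': array([-6.36197856e-04, -5.82710767e+01,  2.93057996e+01,  6.99732274e+00,
        6.82371654e-03, -1.44211845e-04]), 'tcp_pos': array([ 0.19527229, -0.64556843,  0.20041062]), 'eef_rot': array([  5.67125549,  89.90325024, 112.49778686]), 'contact_force': array([-0.9098634 ,  0.08903649,  0.43415476]), 'moment': array([ 0.01078836, -0.03418426,  0.02997647]), 'gripper_width': 0.08751124957476668}
scene 53.867527915592234 319.0279256565521 201.4605742614934 [1.03403138 0.70305986 0.71794284] [-127.4256, -0.4766, 147.6375] {'image', 'xyz', 'cx', 'cy', 'fov_y', 'rotation'}
top 57.92280975055884 321.87046074882085 201.94641641489 [0.48130565 0.00103458 0.91707628] [-173.9763, -1.1779, -89.576] {'image', 'xyz', 'cx', 'cy', 'fov_y', 'rotation'}
wrist 58.20748235730973 316.6482148860688 196.44681697914442 [ 0.12968506 -0.66644343  0.38474431] [164.9339, -0.1218, 106.8002] {'image', 'xyz', 'cx', 'cy', 'fov_y', 'rotation'}
```

View pics/top0.png

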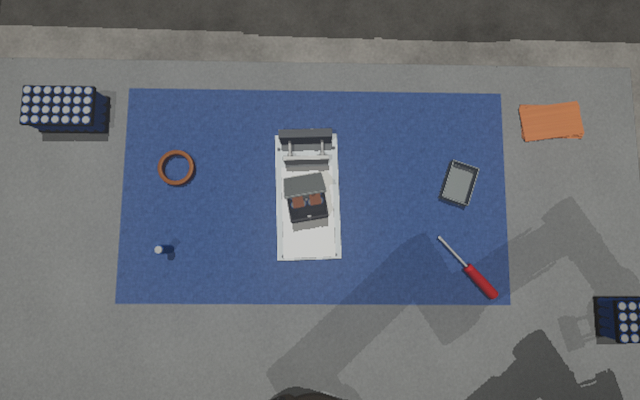

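View pics/scene0.png

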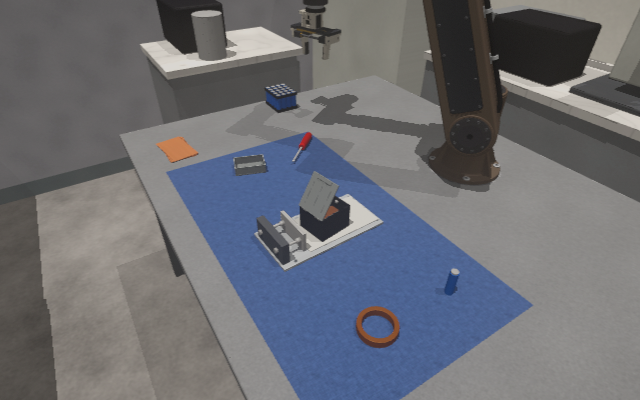

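View pics/wrist0.png

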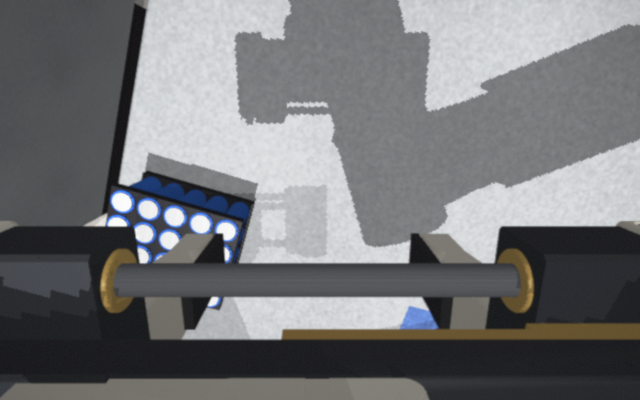

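```bash
cat > h.py <<'E'
from plant import sensors, cams
import cv2,numpy as np
from scipy.spatial.transform import Rotation as Ro
def cap(n,f=None):
    c=cams.capture(n)
    if f: cv2.imwrite(f"pics/{f}.png",c["image"][:,:,::-1])
    return c
def ray(c,u,v):
    f=200/np.tan(np.radians(c["fov_y"]/2))
    d=Ro.from_euler('xyz',c["rotation"],degrees=True).as_matrix()@np.array([(u-c["cx"])/f,(v-c["cy"])/f,1])
    return np.array(c["xyz"]),d
def onz(c,u,v,z):
    o,d=ray(c,u,v); return o+d*(z-o[2])/d[2]
def proj(c,p):
    f=200/np.tan(np.radians(c["fov_y"]/2))
    q=Ro.from_euler('xyz',c["rotation"],degrees=True).as_matrix().T@(np.array(p)-c["xyz"])
    return f*q[0]/q[2]+c["cx"],f*q[1]/q[2]+c["cy"]
def crop(c,x0,x1,y0,y1,k,f):
    cv2.imwrite(f"pics/{f}.png",cv2.resize(c["image"][y0:y1,x0:x1,::-1],None,fx=k,fy=k,interpolation=cv2.INTER_CUBIC))
E
python3 - <<'E'
from h import *
c=cap("top"); crop(c,260,360,120,270,4,"topc"); 
# sheet/jig mask: bright
g=c["image"].astype(int)
m=((g.min(2)>150)).astype(np.uint8); m[:120]=0;m[270:]=0;m[:,:260]=0;m[:,360:]=0
cn=max(cv2.findContours(m,0,1)[0],key=cv2.contourArea)
print(cv2.minAreaRect(cn))
for u,v in cv2.boxPoints(cv2.minAreaRect(cn)): print(u,v,onz(c,u,v,.009))
s=cap("scene"); crop(s,240,400,160,280,5,"scenec")
E
```

```text
((307.3515930175781, 196.96929931640625), (125.3767318725586, 63.50632858276367), 88.69805145263672)
274.18225 135.0186 [0.74909798 0.10695617 0.009     ]
337.67218 133.57564 [ 0.75512271 -0.05640626  0.009     ]
340.52094 258.91998 [ 0.43516495 -0.06440102  0.009     ]
277.031 260.36298 [0.43062746 0.09315531 0.009     ]
```

View pics/topc.png

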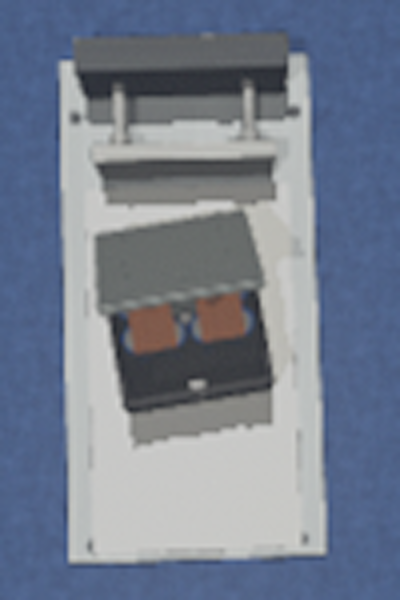

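View pics/scenec.png

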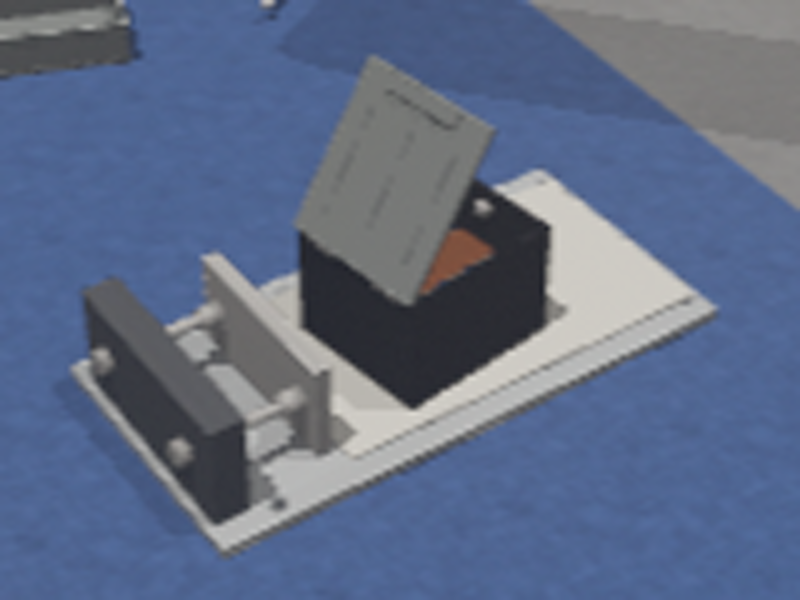

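The top view shows the jig nearly along world x, with the pack yawed about 10° on it. The near top edge runs about (292,223)–(328,216) px. The lid is open, with its free edge at about (285,197)–(325,191). I'll triangulate these.

```bash
python3 - <<'E'
from h import *
t=cap("top"); s=cap("scene")
T=lambda u,v:(260+u/4,120+v/4)
S=lambda u,v:(240+u/5,160+v/5)
def tri(a,b):
    o1,d1=ray(t,*a);o2,d2=ray(s,*b)
    A=np.stack([d1,-d2],1);x=np.linalg.lstsq(A,o2-o1,rcond=None)[0]
    p,q=o1+d1*x[0],o2+d2*x[1]
    return np.round((p+q)/2,4),round(np.linalg.norm(p-q)*1000,1)
for n,a,b in [("freeL(+y)",(104,312),(495,130)),("freeR",(265,284),(370,57)),("hingeL",(96,234),(413,303)),("hingeR",(245,211),(297,225)),("nearL",(128,411),(548,228)),("plateL",(92,145),(325,375)),("plateR",(275,143),(208,256)),
 ]: print(n,tri(T(*a),S(*b)))
for n,u,v in [("nearL",128,405),("nearR",272,380)]: print(n,onz(t,*T(u,v),.08))
for n,u,v in [("hL",96,234),("hR",245,211)]: print(n,onz(t,*T(u,v),.085))
for n,u,v in [("jnL",72,562),("jnR",326,553),("jfL",60,60),("jfR",309,54)]: print(n,onz(t,*T(u,v),.008))
for n,u,v in [("pL",92,160),("pR",277,155)]: print(n,onz(t,*T(u,v),.068))
for n,u,v in [("jfar L",222,553),("jnearL",716,312),("jnearR",540,170),("packbot hL",413,407),("packbot nL",545,325)]:
  print(n,onz(s,*S(u,v),.0 if n=="jfar L" else .01 if n[0]=="p" else .008))
E
```

```text
freeL(+y) (array([0.5672, 0.0628, 0.1613]), np.float64(4.1))
freeR (array([ 0.5842, -0.0228,  0.1621]), np.float64(0.5))
hingeL (array([0.6217, 0.0747, 0.0831]), np.float64(4.6))
hingeR (array([ 0.6372, -0.0126,  0.081 ]), np.float64(3.2))
nearL (array([0.5207, 0.0538, 0.0748]), np.float64(0.9))
plateL (array([0.6776, 0.0801, 0.0661]), np.float64(6.8))
plateR (array([ 0.6814, -0.0305,  0.0666]), np.float64(3.3))
nearL [0.52422888 0.0532382  0.08      ]
nearR [ 0.53944278 -0.02998031  0.08      ]
hL [0.62326048 0.07310843 0.085     ]
hR [ 0.63780442 -0.01346627  0.085     ]
jnL [0.43025057 0.09085106 0.008     ]
jnR [ 0.43678098 -0.06691253  0.008     ]
jfL [0.7494703  0.10497499 0.008     ]
jfR [ 0.75560997 -0.05537688  0.008     ]
pL [0.67083868 0.07778465 0.068     ]
pR [ 0.67521228 -0.03266131  0.068     ]
jfar L [0.74711345 0.10369357 0.        ]
jnearL [0.43196426 0.09738459 0.008     ]
jnearR [ 0.43736789 -0.06257521  0.008     ]
packbot hL [0.61784836 0.07475252 0.01      ]
packbot nL [0.5207855  0.05799436 0.01      ]
```

```bash
cat >> h.py <<'E'
JY=np.radians(2.3); H=np.array([.630,.030,.085])
def toolR():
    st=sensors.get_state(); return st,Ro.from_euler('xyz',st["eef_rot"],degrees=True).as_matrix()
def need(p,yaw=2.3):
    """shift in cm in tool axes to p; turn about tool x so that tool z lies along jig y"""
    st,R=toolR()
    d=R.T@(np.array(p)-st["tcp_pos"])*100
    tz=R[:,2]; a=np.degrees(np.arctan2(tz[1],tz[0])); want=90+yaw
    e=(want-a+90)%180-90   # world yaw change, mod 180
    print("shift cm",np.round(d,2),"world yaw chg",round(e,2),"tool x turn",round(e*np.sign(R[2,0]),2),"joint6",st["joints"][5])
    print(np.round(R,3).tolist())
E
python3 - <<'E'
from h import *
need([.585,.021,.20])
E
```

```text
shift cm [  0.13 -56.6   52.56] world yaw chg -14.53 tool x turn 14.53 joint6 -16.50547915123019
[[-0.0, -0.957, -0.29], [0.0, -0.29, 0.957], [-1.0, 0.0, 0.0]]
```

```bash
python3 -m handwheel '[0,-2,1.8,1, 0,-6,5.5,3, 0,-10,9.3,4, 0,-14.5,13.4,6, 0,-19,17.6,8, 0,-23.5,21.8,9, 0,-28,26,10, 0,-32,29.7,12, 0,-35,32.5,13, 0,-37,34.3,14.5]' 4.0 20
python3 - <<'E'
from h import *
need([.585,.021,.20])
E
```

```text
time_s: 1.6
tcp_pos: [0.4511, -0.2088, 0.2017]
eef_rot: [-91.2, 90.0, 1.2]
contact_force: [0.6, -0.2, 0.9]
gripper_width: 0.0403
shift cm [  0.18 -14.33  22.41] world yaw chg -0.09 tool x turn 0.09 joint6 -85.46233586411216
[[0.001, -0.999, -0.042], [0.0, -0.042, 0.999], [-1.0, -0.001, -0.0]]
```

```bash
python3 -m handwheel '[0,-1,1.5,0, 0,-3,4.5,0, 0,-5.3,8.3,0, 0,-7.8,12.2,0, 0,-10,16,0, 0,-12,18.8,0, 0,-13.5,21,0, 0,-14.7,22.2,0, 0,-15,22.4,0, 0,-15,22.4,0]'
python3 - <<'E'
from h import *
need([.592,.021,.17]); c=cap("top"); crop(c,240,380,100,270,4,"t1"); s=cap("scene"); crop(s,240,400,140,280,5,"s1")
E
```

```text
time_s: 2.85
tcp_pos: [0.5908, 0.0187, 0.2012]
eef_rot: [104.5, 90.0, -163.2]
contact_force: [-0.3, -0.2, -0.2]
gripper_width: 0.0398
shift cm [ 3.12 -0.13  0.23] world yaw chg -0.0 tool x turn 0.0 joint6 -108.43996759873339
[[-0.0, -0.999, -0.04], [-0.0, -0.04, 0.999], [-1.0, 0.0, -0.0]]
```

View pics/s1.png

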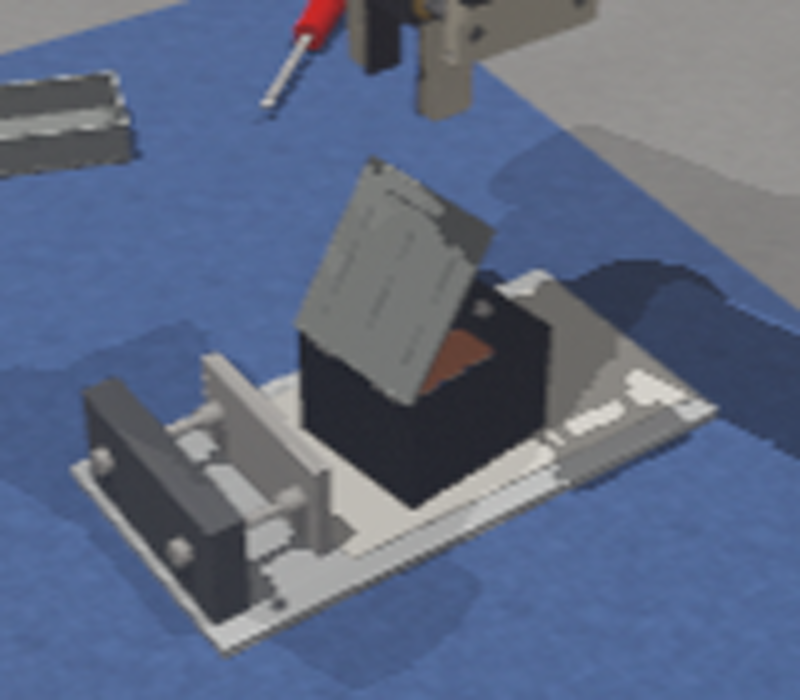

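```bash
python3 -m handwheel '[1.5,0,0,0, 3,0,0,0, 4.2,0.1,0,0, 5.2,0.7,0,0, 6.2,1.7,0,0, 7,2.3,0,0, 7.8,2.8,0,0, 8.6,3.1,0,0, 9.4,3.4,0,0, 9.8,3.5,0,0]'
python3 - <<'E'
from h import *
c=cap("top"); crop(c,240,380,100,270,4,"t2"); s=cap("scene"); crop(s,240,400,140,280,5,"s2"); need([.554,.018,.085])
E
```

```text
time_s: 4.2
tcp_pos: [0.5559, 0.0179, 0.1027]
eef_rot: [99.8, 90.0, -167.9]
contact_force: [-1.3, 0.6, 0.4]
gripper_width: 0.04
shift cm [1.78 0.2  0.01] world yaw chg -0.04 tool x turn 0.04 joint6 -109.67472712257654
[[-0.0, -0.999, -0.041], [-0.0, -0.041, 0.999], [-1.0, 0.0, -0.0]]
```

View pics/s2.png

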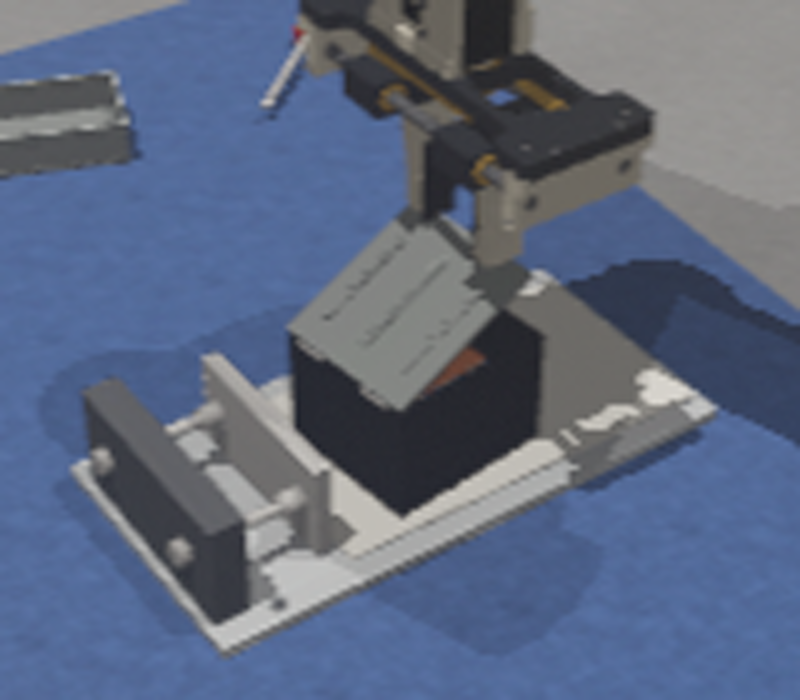

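View pics/t2.png

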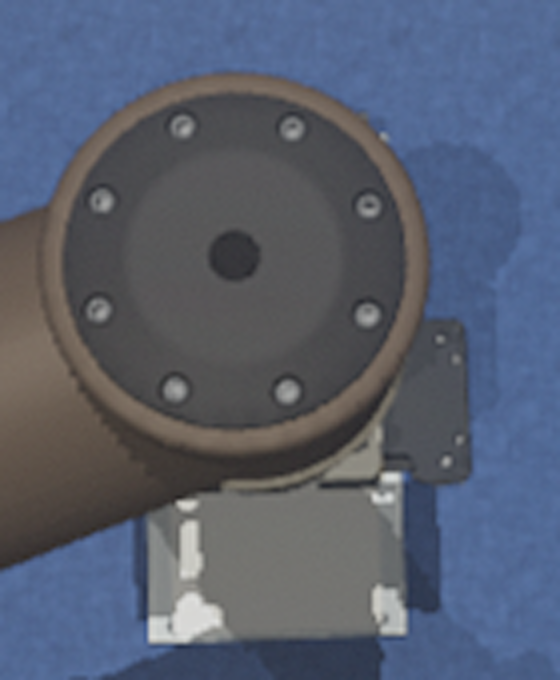

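```bash
python3 - <<'E'
from h import *
c=cap("wrist","w2")
s=cap("scene"); crop(s,300,380,160,230,9,"s2z")
E
```

```text
(no output)
```

View pics/w2.png

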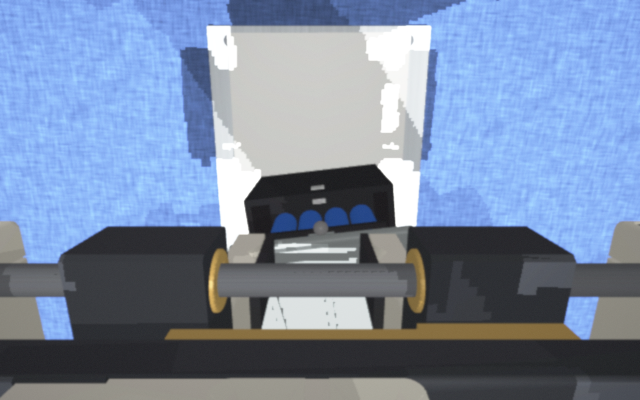

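View pics/s2z.png

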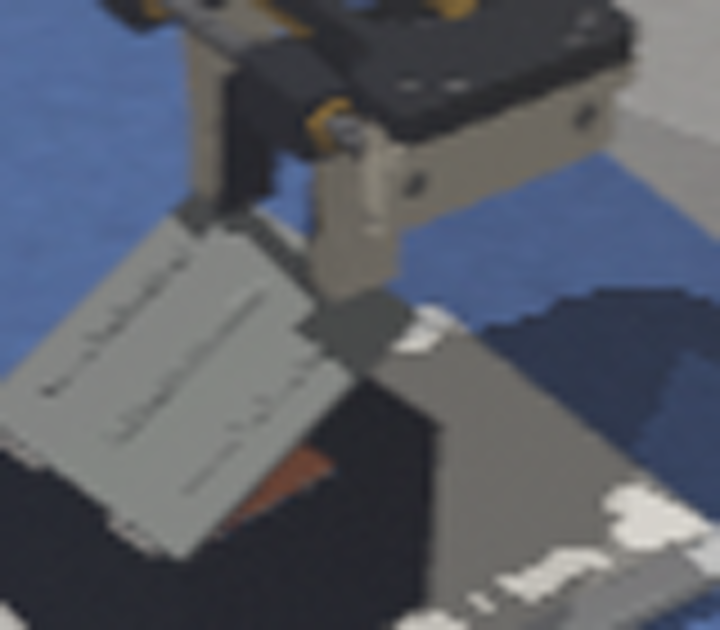

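The lid is being pressed on its outer face near the free edge (wrist view: edge at row ~232, right under the fingertips). I'll keep going straight down.

```bash
python3 -m handwheel '[0.3,0.1,0,0, 0.6,0.2,0,0, 0.8,0.2,0,0, 1,0.2,0,0, 1.2,0.2,0,0, 1.3,0.2,0,0, 1.4,0.2,0,0, 1.5,0.2,0,0, 1.5,0.2,0,0, 1.5,0.2,0,0]'
python3 - <<'E'
from h import *
s=cap("scene"); crop(s,240,400,140,280,5,"s3"); print(sensors.get_state()["contact_force"])
E
```

```text
time_s: 5.65
tcp_pos: [0.5542, 0.0179, 0.0884]
eef_rot: [-67.1, 90.0, 25.3]
contact_force: [0.1, -0.1, 0.2]
gripper_width: 0.0402
[-0.48934315  0.20434382 -0.24964333]
```

View pics/s3.png

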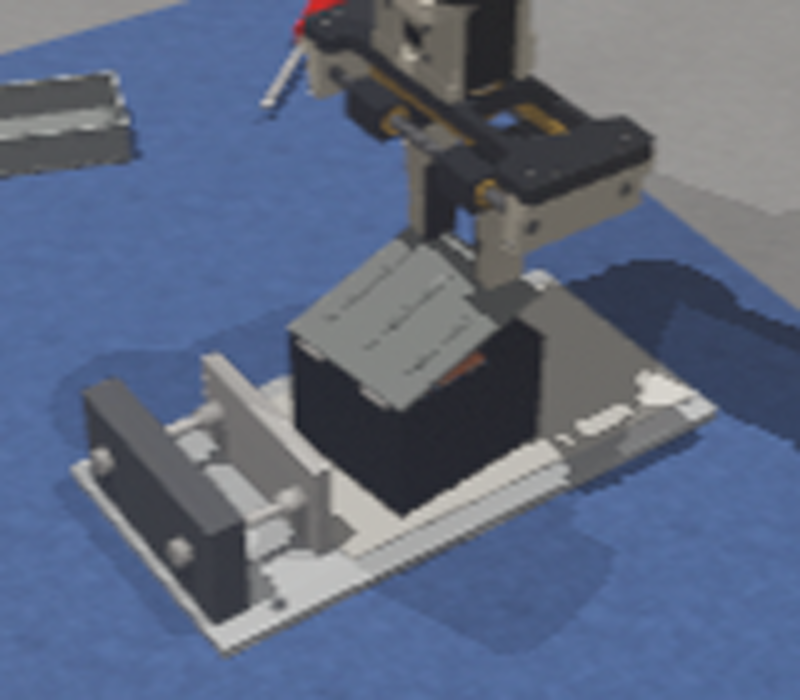

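```bash
python3 -m handwheel '[0.1,0,0,0, 0.2,0,0,0, 0.3,0,0,0, 0.4,0,0,0, 0.4,0,0,0, 0.4,0,0,0, 0.4,0,0,0, 0.4,0,0,0, 0.4,0,0,0, 0.4,0,0,0]'
python3 - <<'E'
from h import *
s=cap("scene"); crop(s,240,400,140,280,5,"s4"); print(sensors.get_state()["contact_force"])
E
```

```text
time_s: 6.95
tcp_pos: [0.5541, 0.0178, 0.0844]
eef_rot: [-70.3, 90.0, 22.0]
contact_force: [-1.1, -0.1, -0.3]
gripper_width: 0.0398
[0.19291036 0.07599575 0.76416356]
```

View pics/s4.png

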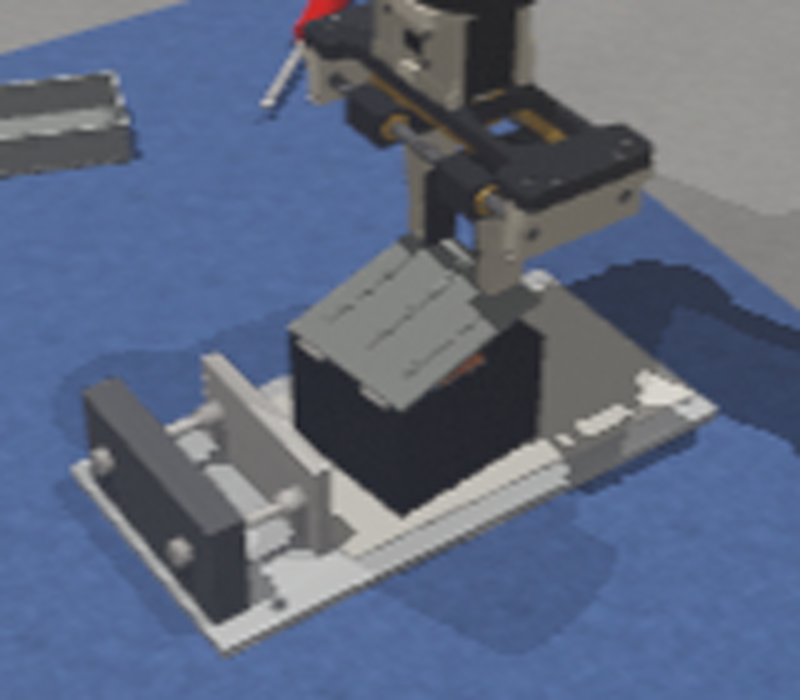

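```bash
python3 - <<'E'
from h import *
c=cap("wrist","w4")
s=cap("scene"); crop(s,310,370,180,230,12,"s4z")
for dy in (-.041,-.02,.02,.041):
  for dx in(-.0095,.0095):
    u,v=proj(s,[.5541+dx,.0178+dy,.0844]); print(dy,dx,round((u-310)*12),round((v-180)*12))
E
```

```text
-0.041 -0.0095 193 132
-0.041 0.0095 123 158
-0.02 -0.0095 244 178
-0.02 0.0095 173 205
0.02 -0.0095 345 270
0.02 0.0095 273 298
0.041 -0.0095 400 320
0.041 0.0095 328 349
```

View pics/w4.png

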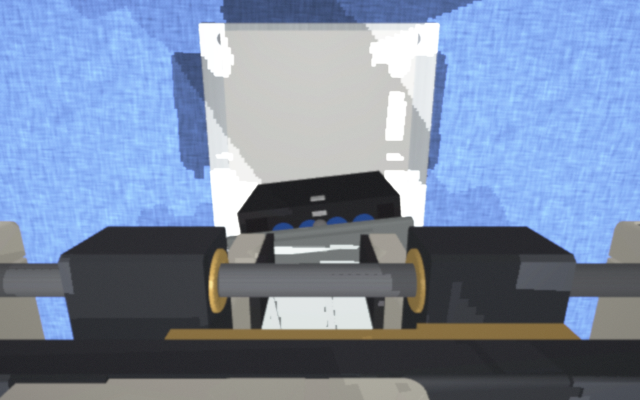

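View pics/s4z.png

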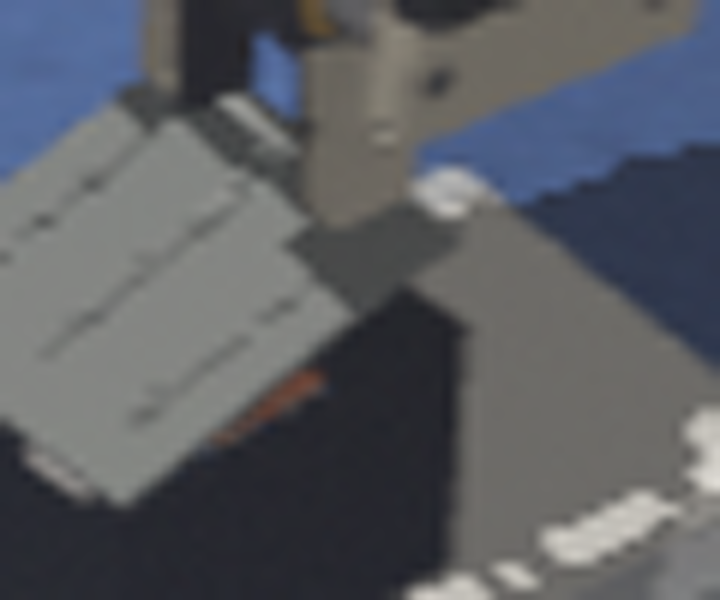

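```bash
python3 - <<'E'
from h import *
s=cap("scene");w=cap("wrist")
p=sensors.get_state()["tcp_pos"]; print(p)
for dy in (-.041,-.02,.02,.041):
  for dx in(-.0095,.0095):
    print(dy,dx,np.round(proj(w,p+[dx,dy,0])), np.round(proj(w,p+[dx,dy,.06])))
print("s1 check",[ (np.round((np.array(proj(s,[.5908+dx,.0187+dy,.2012]))-[240,140])*5)).tolist() for dy in(.02,.041) for dx in(-.0095,.0095)])
E
```

```text
[0.5540998  0.01783453 0.08438726]
-0.041 -0.0095 [242. 211.] [209. 259.]
-0.041 0.0095 [242. 244.] [211. 304.]
-0.02 -0.0095 [281. 212.] [265. 261.]
-0.02 0.0095 [280. 245.] [265. 305.]
0.02 -0.0095 [355. 215.] [372. 265.]
0.02 0.0095 [353. 248.] [368. 309.]
0.041 -0.0095 [394. 217.] [427. 267.]
0.041 0.0095 [391. 249.] [421. 311.]
s1 check [[442.0, 147.0], [409.0, 158.0], [466.0, 167.0], [433.0, 179.0]]
```

```bash
python3 -m handwheel '[0.1,0,0,0, 0.2,0,0,0, 0.3,0,0,0, 0.4,0,0,0, 0.5,0,0,0, 0.6,0,0,0, 0.7,0,0,0, 0.8,0,0,0, 0.8,0,0,0, 0.8,0,0,0]'
python3 - <<'E'
from h import *
s=cap("scene"); crop(s,310,370,180,230,12,"s5z"); print(sensors.get_state()["contact_force"])
E
```

```text
time_s: 8.45
tcp_pos: [0.5542, 0.0178, 0.0763]
eef_rot: [-72.9, 90.0, 19.4]
contact_force: [-0.0, -0.7, 0.3]
gripper_width: 0.0403
[-0.97739574 -0.27717914 -0.2049114 ]
```

View pics/s5z.png

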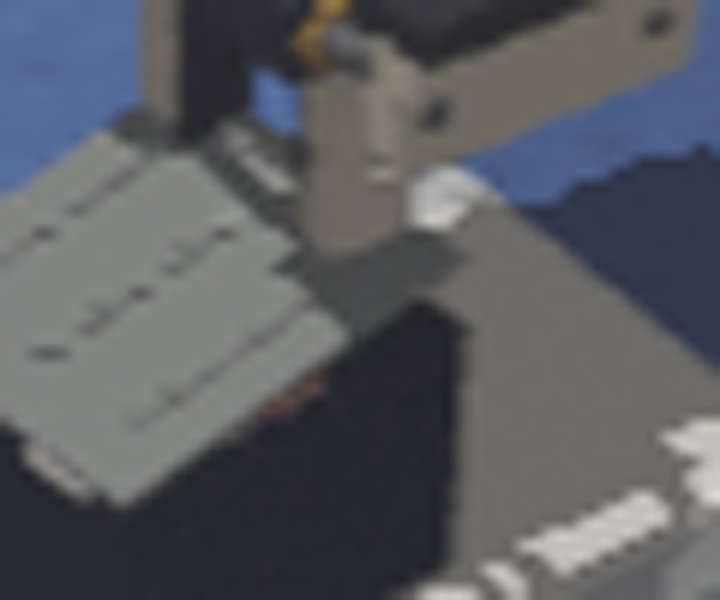

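```bash
python3 -m handwheel '[0.1,0,0,0, 0.2,0,0,0, 0.3,0,0,0, 0.4,0,0,0, 0.5,0,0,0, 0.6,0,0,0, 0.6,0,0,0, 0.6,0,0,0, 0.6,0,0,0, 0.6,0,0,0]'
python3 - <<'E'
from h import *
s=cap("scene"); crop(s,310,370,180,230,12,"s6z"); print(sensors.get_state()["contact_force"])
E
```

```text
time_s: 9.75
tcp_pos: [0.5539, 0.0177, 0.0707]
eef_rot: [151.1, 90.0, -116.6]
contact_force: [-2.8, 0.0, 5.1]
gripper_width: 0.0397
[-2.60668729  0.36790803  5.64998812]
```

View pics/s6z.png

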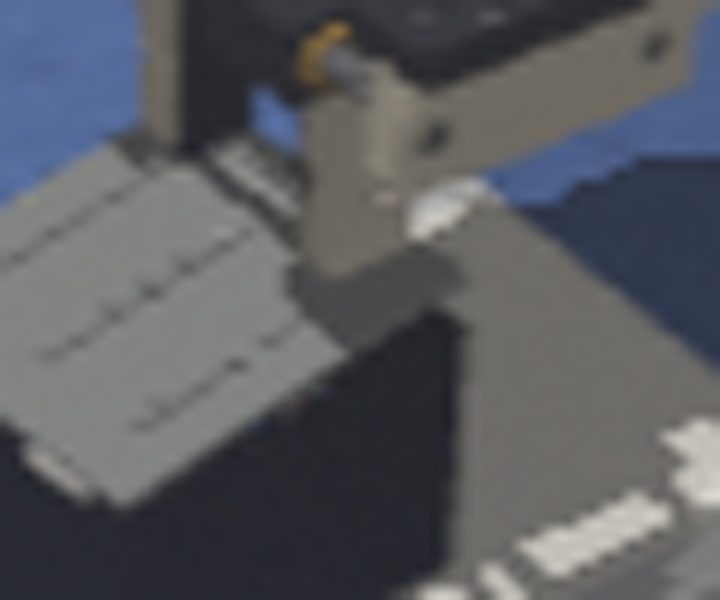

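The catch is now resisting with about 5.5 N, so I'll press further.

```bash
python3 -m handwheel '[0.1,0,0,0, 0.2,0,0,0, 0.3,0,0,0, 0.4,0,0,0, 0.5,0,0,0, 0.5,0,0,0, 0.5,0,0,0, 0.5,0,0,0, 0.5,0,0,0, 0.5,0,0,0]'
python3 - <<'E'
from h import *
s=cap("scene"); crop(s,310,370,180,230,12,"s7z"); print(sensors.get_state()["contact_force"])
E
```

```text
time_s: 11.05
tcp_pos: [0.5541, 0.0178, 0.0653]
eef_rot: [-110.6, 90.0, -18.2]
contact_force: [-0.6, -0.2, 1.3]
gripper_width: 0.0403
[-1.4250627  -1.47529478  1.71276806]
```

View pics/s7z.png

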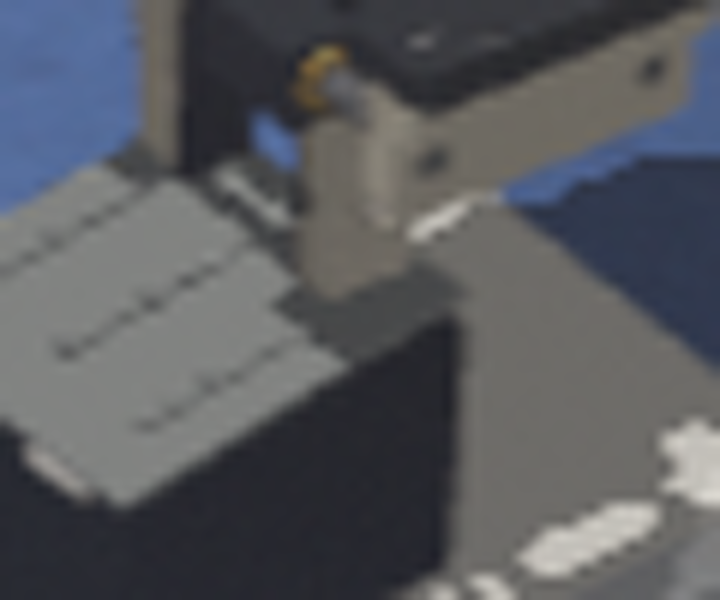

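```bash
python3 -m handwheel '[0.1,0,0,0, 0.2,0,0,0, 0.2,0,0,0, 0.3,0,0,0, 0.3,0,0,0, 0.3,0,0,0, 0.3,0,0,0, 0.3,0,0,0, 0.3,0,0,0, 0.3,0,0,0]'
python3 - <<'E'
from h import *
print(sensors.get_state()["contact_force"])
E
```

```text
time_s: 12.35
tcp_pos: [0.554, 0.0178, 0.0624]
eef_rot: [-78.6, 90.0, 13.7]
contact_force: [-0.4, 0.2, 0.3]
gripper_width: 0.0404
[-0.44475559  0.16080677  0.31725422]
```

```bash
python3 -m handwheel '[0.1,0,0,0, 0.2,0,0,0, 0.2,0,0,0, 0.2,0,0,0, 0.2,0,0,0, 0.2,0,0,0, 0.2,0,0,0, 0.2,0,0,0, 0.2,0,0,0, 0.2,0,0,0]'
python3 - <<'E'
from h import *
s=cap("scene"); crop(s,310,370,180,230,12,"s8z"); print(sensors.get_state()["contact_force"])
E
```

```text
time_s: 13.6
tcp_pos: [0.5541, 0.0178, 0.0604]
eef_rot: [-51.5, 90.0, 40.8]
contact_force: [0.4, 0.2, 0.4]
gripper_width: 0.0399
[-0.0914153  -0.45446074  0.51869607]
```

View pics/s8z.png

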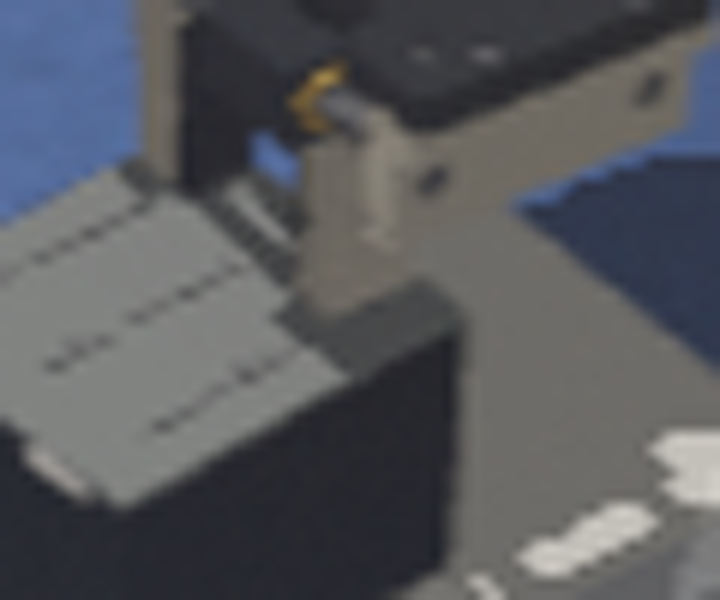

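```bash
python3 -m handwheel '[0.05,0,0,0, 0.1,0,0,0, 0.15,0,0,0, 0.15,0,0,0, 0.15,0,0,0, 0.15,0,0,0, 0.15,0,0,0, 0.15,0,0,0, 0.15,0,0,0, 0.15,0,0,0]'

```

```text
time_s: 14.9
tcp_pos: [0.5541, 0.0178, 0.0598]
eef_rot: [-99.2, 90.0, -6.8]
contact_force: [-3.5, -1.0, 8.6]
gripper_width: 0.04
```

```bash
python3 -m handwheel '[-1.5,0,0,0, -3,0,0,0, -4,1,0,0, -4,3,0,0, -4,5,0,0, -4,7,0,0, -4,8,0,0, -4,8,0,0, -4,8,0,0, -4,8,0,0]'
python3 - <<'E'
from h import *
s=cap("scene"); crop(s,240,400,140,280,5,"s9"); t=cap("top"); crop(t,240,380,100,270,4,"t9"); cap("wrist","w9"); print(sensors.get_state()["contact_force"])
E
```

```text
time_s: 16.15
tcp_pos: [0.4746, 0.0146, 0.0988]
eef_rot: [138.9, 90.0, -128.8]
contact_force: [-0.3, 0.1, -0.1]
gripper_width: 0.0399
[0.11552731 0.26481892 0.3196814 ]
```

View pics/s9.png

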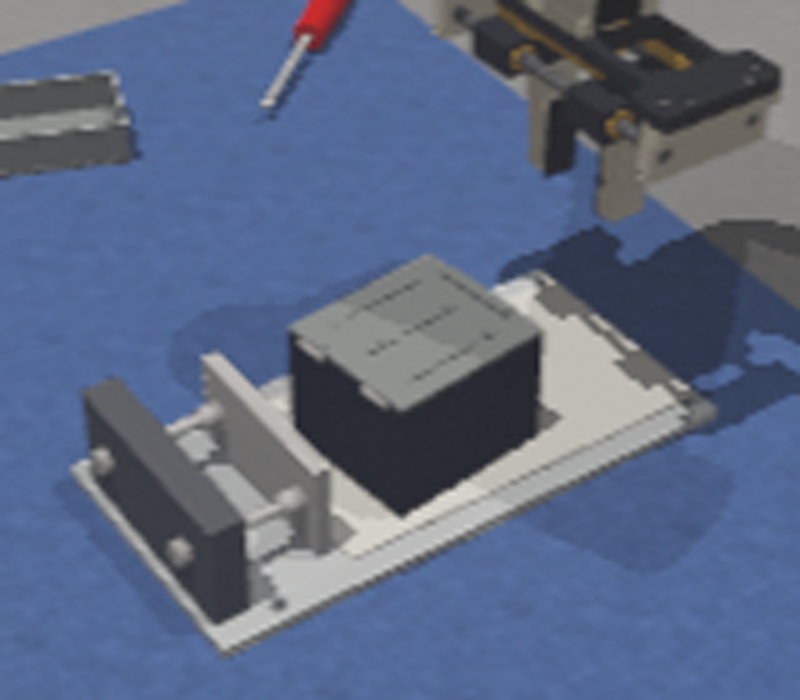

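View pics/t9.png

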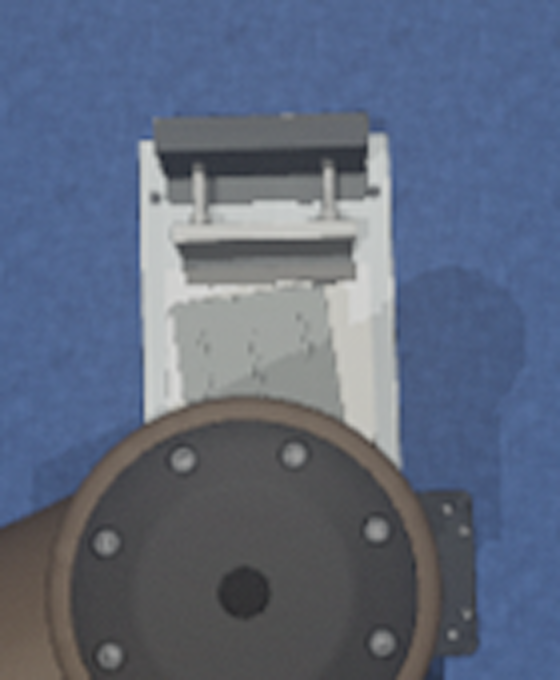

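View pics/w9.png

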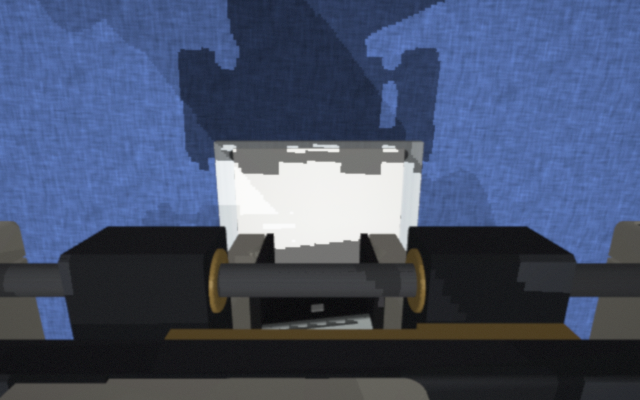

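The lid is snapped shut and stays flat with nothing on it. In the scene crop its corners are (403,410), (541,332), (430,255) and (290,328). Next I'll locate the pack and the real fingertips.

```bash
python3 - <<'E'
from h import *
s=cap("scene");t=cap("top")
S=lambda u,v:(240+u/5,140+v/5)
P={n:onz(s,*S(u,v),.085) for n,u,v in[("hL",403,410),("nL",541,332),("nR",430,255),("hR",290,328)]}
for n,p in P.items(): print(n,np.round(p,4))
c=sum(P.values())/4; print("centre",c)
d=P["hL"]+P["hR"]-P["nL"]-P["nR"]; print("yaw",np.degrees(np.arctan2(d[1],d[0])))
for n,u,v in[("hL",170,305),("hR",322,287)]: print("top",n,onz(t,240+u/4,100+v/4,.085))
print("plate top near edge", [onz(t,240+u/4,100+v/4,.068) for u,v in((174,240),(356,236))])
p=sensors.get_state()["tcp_pos"];print(p)
for dz in(0,.015,.025): print(dz,[ (np.round((np.array(proj(s,p+[dx,dy,dz]))-[240,140])*5)).tolist() for dy in(.02,.041) for dx in(-.0095,.0095)])
E
```

```text
hL [0.6283 0.08   0.085 ]
nL [0.5335 0.0651 0.085 ]
nR [ 0.5453 -0.0226  0.085 ]
hR [ 0.643  -0.0066  0.085 ]
centre [0.5875543  0.02897842 0.085     ]
yaw 9.101965384282506
top hL [0.62852495 0.07669078 0.085     ]
top hR [ 0.64015394 -0.01169598  0.085     ]
plate top near edge [array([0.67085299, 0.07659362, 0.068     ]), array([ 0.67459552, -0.03206566,  0.068     ])]
[0.47421188 0.0145056  0.09866978]
0 [[612.0, 241.0], [584.0, 252.0], [636.0, 261.0], [608.0, 272.0]]
0.015 [[615.0, 219.0], [586.0, 229.0], [639.0, 238.0], [610.0, 249.0]]
0.025 [[616.0, 203.0], [587.0, 214.0], [640.0, 222.0], [612.0, 233.0]]
```

```bash
python3 -m handwheel '[1,0,0.1,0, 2,0,0.3,0, 3,0,0.3,0, 4,0,0.3,0, 5,0,0.3,0, 6,0,0.3,0, 6.7,0,0.3,0, 7.1,0,0.3,0, 7.1,-1,0.3,0, 7.1,-2,0.3,0]'
python3 - <<'E'
from h import *
s=cap("scene"); crop(s,240,400,140,280,5,"s10")
E
```

```text
time_s: 17.65
tcp_pos: [0.4953, 0.0186, 0.0283]
eef_rot: [-78.2, 89.9, 14.1]
contact_force: [0.1, -0.0, -0.6]
gripper_width: 0.0401
```

View pics/s10.png

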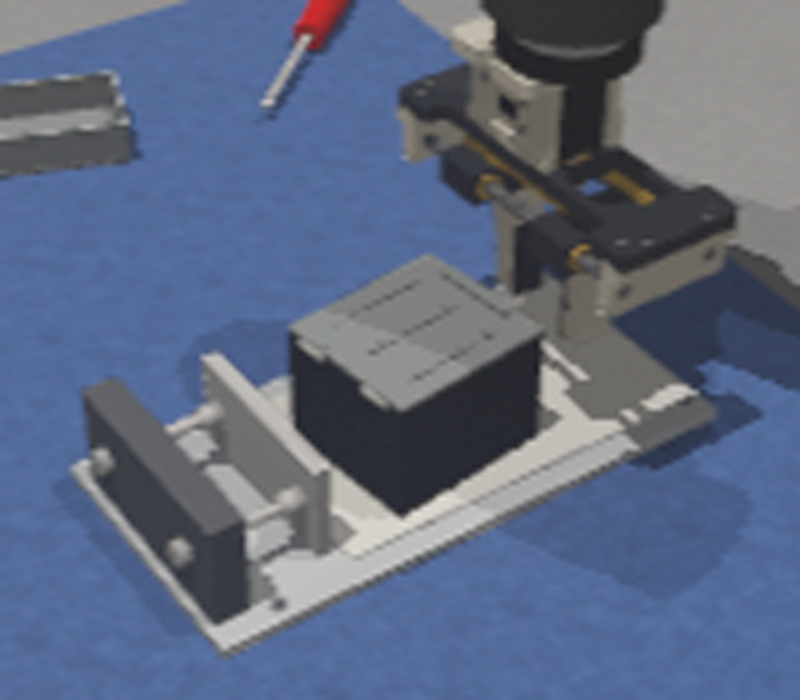

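```bash
python3 -m handwheel '[0.6,0,0,0, 1.2,0,0,0, 1.2,-0.6,0,0, 1.2,-1.2,0,0, 1.2,-1.8,0,0, 1.2,-2.3,0,0, 1.2,-2.8,0,0, 1.2,-3.3,0,0, 1.2,-3.8,0,0, 1.2,-4.2,0,0]'
python3 - <<'E'
from h import *
s=cap("scene"); crop(s,240,400,140,280,5,"s11"); print(sensors.get_state()["contact_force"])
E
```

```text
time_s: 18.95
tcp_pos: [0.5361, 0.0201, 0.0158]
eef_rot: [93.4, 90.0, -174.2]
contact_force: [-2.5, 0.7, 0.4]
gripper_width: 0.0402
[ 0.98746838 -0.05942354 -0.49316626]
```

View pics/s11.png

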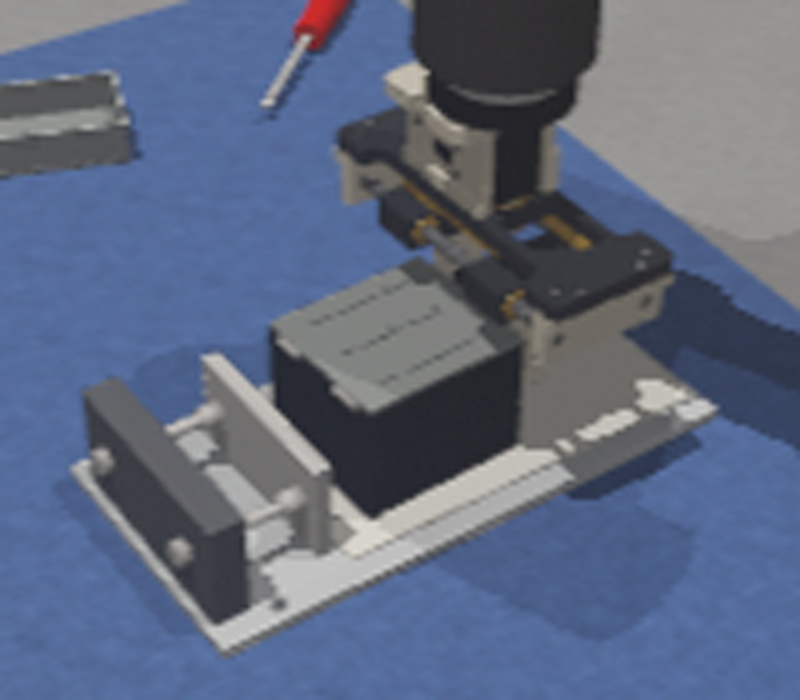

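```bash
python3 - <<'E'
from h import *
s=cap("scene")
S=lambda u,v:(240+u/5,140+v/5)
P={n:onz(s,*S(u,v),.085) for n,u,v in[("hL",372,412),("nL",521,345),("hR",272,327)]}
for n,p in P.items(): print(n,np.round(p,4))
E
python3 -m handwheel '[0,-0.3,0,0, 0,-0.6,0,0, 0,-0.9,0,0, 0,-1.2,0,0, 0,-1.5,0,0, 0,-1.6,0,0, 0,-1.6,0,0, 0,-1.6,0,0, 0,-1.6,0,0, 0,-1.6,0,0]'
python3 - <<'E'
from h import *
s=cap("scene"); crop(s,240,400,140,280,5,"s12"); print(sensors.get_state()["contact_force"])
t=cap("top"); crop(t,240,380,100,270,4,"t12")
E
```

```text
hL [0.6422 0.0732 0.085 ]
nL [0.5487 0.0685 0.085 ]
hR [ 0.6506 -0.0123  0.085 ]
time_s: 20.3
tcp_pos: [0.5522, 0.0208, 0.016]
eef_rot: [-76.9, 90.0, 15.4]
contact_force: [0.2, 0.1, -0.6]
gripper_width: 0.0395
[-0.63021727 -0.88903434 -0.42177176]
```

View pics/s12.png

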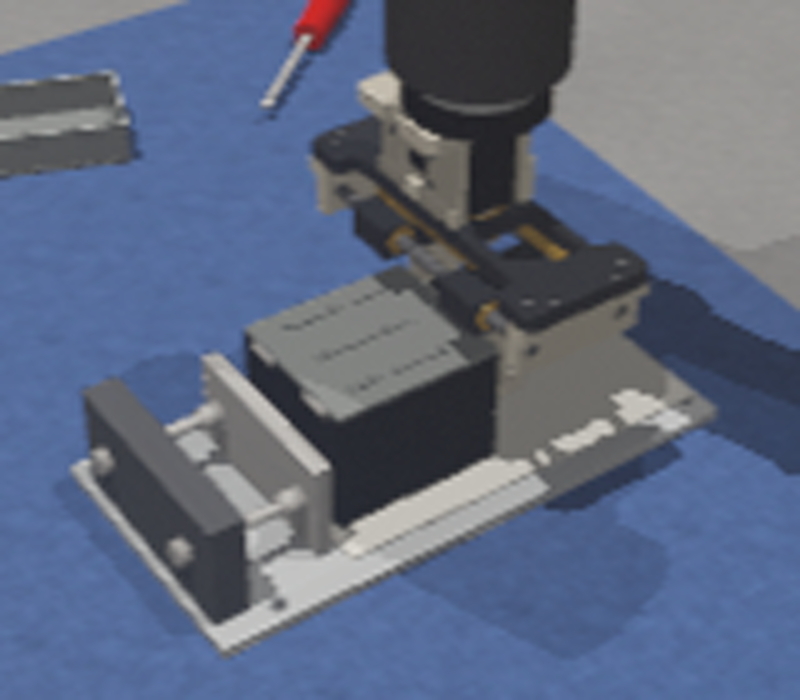

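View pics/t12.png

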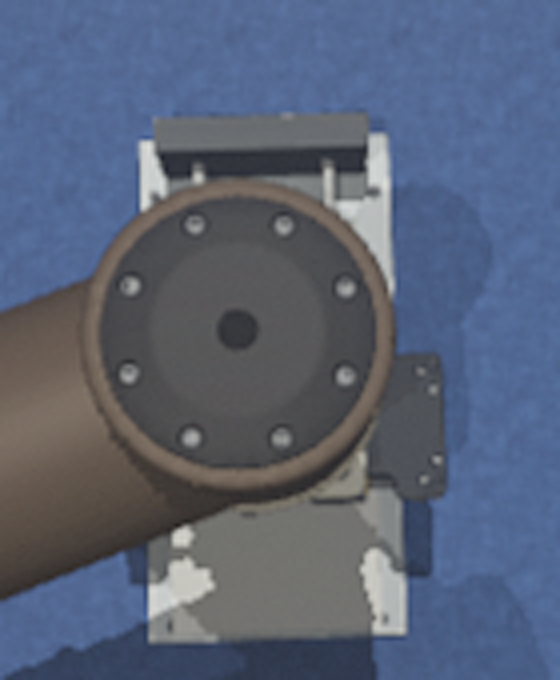

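```bash
cat >> h.py <<'E'
def avgF(n=6):
    F=[]
    for i in range(n):
        cams.capture("wrist"); st=sensors.get_state(); F.append(np.r_[st["contact_force"],st["tcp_pos"]*1000,st["moment"]])
    print("F",np.round(np.mean(F,0),2),"sd",np.round(np.std(F,0)[:3],2),"t",st["time_s"])
E
python3 -m handwheel '[0,-0.2,0,0, 0,-0.4,0,0, 0,-0.6,0,0, 0,-0.8,0,0, 0,-0.9,0,0, 0,-1,0,0, 0,-1,0,0, 0,-1,0,0, 0,-1,0,0, 0,-1,0,0]'
python3 -c "
from h import *
avgF()
s=cap('scene'); crop(s,240,400,140,280,5,'s13')"
```

```text
time_s: 21.65
tcp_pos: [0.5621, 0.0212, 0.0159]
eef_rot: [-76.2, 90.0, 16.1]
contact_force: [-0.8, 0.4, -1.1]
gripper_width: 0.04
F [-5.0000e-02 -5.0000e-02 -5.8000e-01  5.6206e+02  2.1210e+01  1.5870e+01
 -5.0000e-02  1.3000e-01 -2.0000e-02] sd [0.48 0.32 0.47] t 21.95
```

View pics/s13.png

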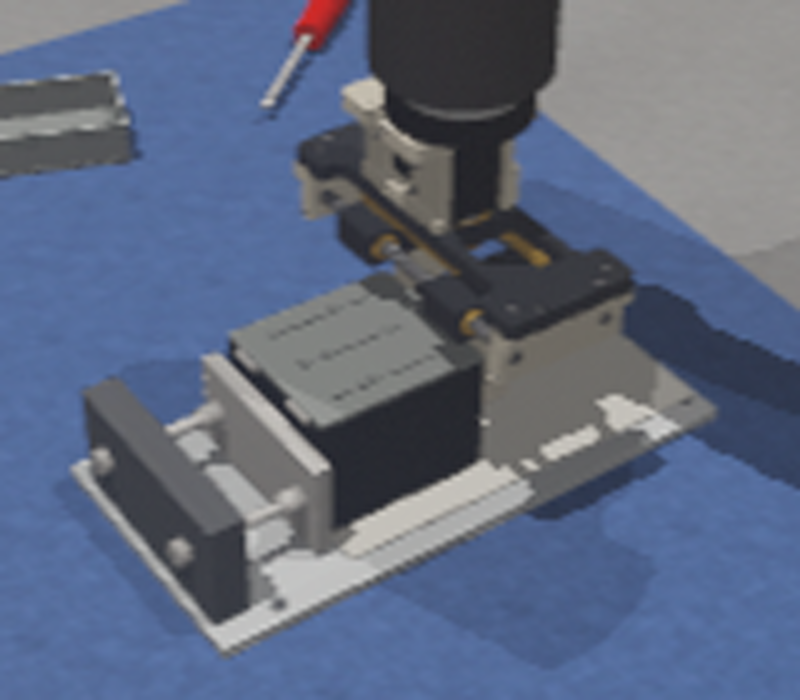

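```bash
python3 -m handwheel '[0,-0.1,0,0, 0,-0.2,0,0, 0,-0.3,0,0, 0,-0.4,0,0, 0,-0.5,0,0, 0,-0.6,0,0, 0,-0.6,0,0, 0,-0.6,0,0, 0,-0.6,0,0, 0,-0.6,0,0]'
python3 -c "
from h import *
avgF()
s=cap('scene'); crop(s,240,400,140,280,5,'s14')"
```

```text
time_s: 23.25
tcp_pos: [0.5674, 0.0212, 0.0158]
eef_rot: [100.1, 89.9, -167.6]
contact_force: [-6.2, 0.5, 5.6]
gripper_width: 0.0405
F [-5.3100e+00  1.3000e-01  4.5500e+00  5.6732e+02  2.1230e+01  1.5810e+01
  1.6000e-01  1.8500e+00  9.0000e-02] sd [0.4  0.34 0.22] t 23.55
```

View pics/s14.png

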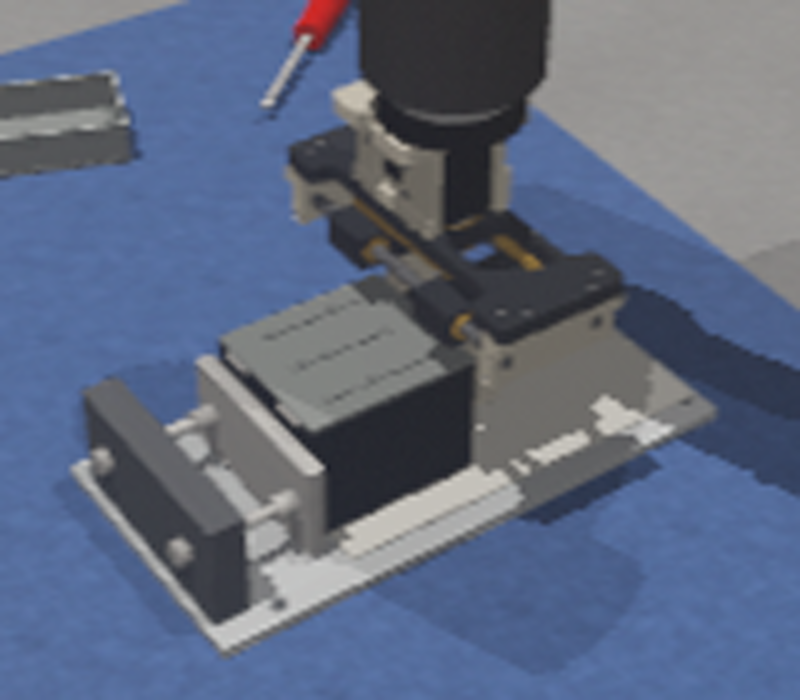

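```bash
python3 -m handwheel '[0,-0.1,0,0, 0,-0.2,0,0, 0,-0.3,0,0, 0,-0.4,0,0, 0,-0.4,0,0, 0,-0.4,0,0, 0,-0.4,0,0, 0,-0.4,0,0, 0,-0.4,0,0, 0,-0.4,0,0]'
python3 -c "
from h import *
avgF()
s=cap('scene'); crop(s,240,400,140,280,5,'s15')"
```

```text
time_s: 24.85
tcp_pos: [0.5703, 0.0213, 0.0157]
eef_rot: [97.7, 89.9, -170.0]
contact_force: [-9.6, 1.5, 7.1]
gripper_width: 0.04
F [-8.6800e+00  1.3100e+00  7.5800e+00  5.7036e+02  2.1300e+01  1.5740e+01
  5.6000e-01  2.9500e+00  1.8000e-01] sd [0.36 0.45 0.48] t 25.15
```

View pics/s15.png

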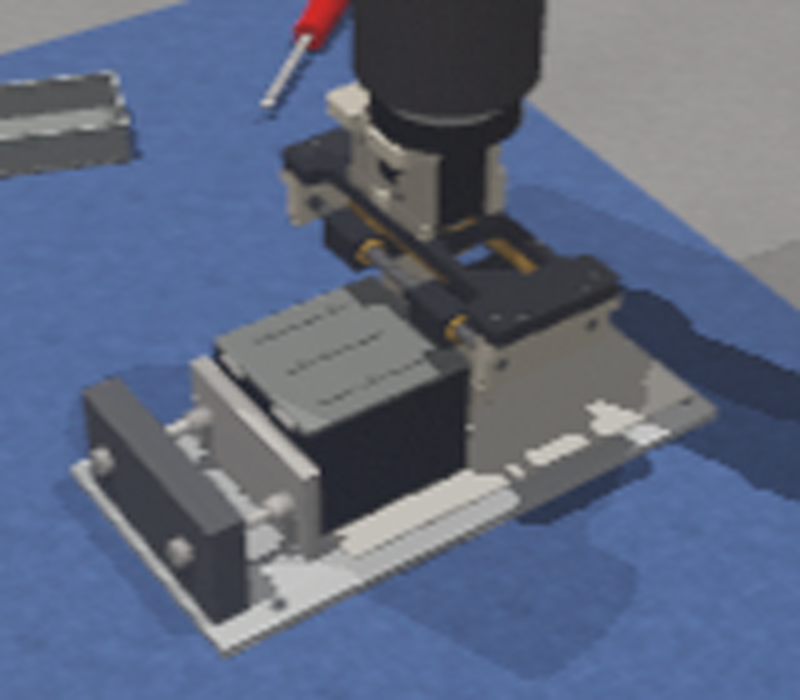

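```bash
cat > fl.py <<'E'
import sys
from h import *
# optical flow of the plate's corners, from the rest picture s9, to mm of jig x
s=cap("scene"); a=cv2.imread("pics/s9.png",0); b=cv2.imread(f"pics/{sys.argv[1]}.png",0)
pts=np.array([[328,470],[207,356],[313,550],[290,500],[210,410],[180,555],[92,385]],np.float32).reshape(-1,1,2)
q,st,e=cv2.calcOpticalFlowPyrLK(a,b,pts,None,winSize=(25,25),maxLevel=2)
x0=np.array([.673,.06,.05]);d=(np.array(proj(s,x0+[.01,.0004,0]))-proj(s,x0))*5
print("10mm=",d)
for p,r in zip(pts[:,0],q[:,0]): f=r-p; print(p,np.round(f,1),"mm",round(float(f@d/(d@d)*10),1))
E
for k in s13 s14 s15; do echo $k; python3 fl.py $k; done
```

```text
s13
10mm= [-16.8454257    7.55434426]
[328. 470.] [-4.8 67.7] mm 17.4
[207. 356.] [ 0.4 -0.2] mm -0.2
[313. 550.] [ 0.1 -0.3] mm -0.1
[290. 500.] [0.3 0. ] mm -0.2
[210. 410.] [0.5 0. ] mm -0.2
[180. 555.] [0.1 0.3] mm 0.0
[ 92. 385.] [0.5 1. ] mm -0.0
s14
10mm= [-16.8454257    7.55434426]
[328. 470.] [-10.8  71.6] mm 21.2
[207. 356.] [-6.6  1.9] mm 3.7
[313. 550.] [-3.9  2.7] mm 2.5
[290. 500.] [-6.2  3. ] mm 3.7
[210. 410.] [-5.1  2.2] mm 3.0
[180. 555.] [0.1 0.3] mm 0.0
[ 92. 385.] [-0.1  0.9] mm 0.2
s15
10mm= [-16.8454257    7.55434426]
[328. 470.] [-15.1  74.6] mm 24.0
[207. 356.] [-11.3   3.5] mm 6.4
[313. 550.] [-10.1   5.1] mm 6.1
[290. 500.] [-11.6   5.4] mm 6.9
[210. 410.] [-10.5   4.5] mm 6.2
[180. 555.] [0.1 0.4] mm 0.0
[ 92. 385.] [-0.7  0.2] mm 0.4
```

Plate in ≈6.4 mm by image flow. The tool is also pressing down about 7 N, which adds friction. I'll ease it up half a millimetre while moving 3.5 mm further.

```bash
python3 -m handwheel '[-0.05,0,0,0, -0.05,-0.1,0,0, -0.05,-0.2,0,0, -0.05,-0.3,0,0, -0.05,-0.35,0,0, -0.05,-0.35,0,0, -0.05,-0.35,0,0, -0.05,-0.35,0,0, -0.05,-0.35,0,0, -0.05,-0.35,0,0]'
python3 -c "
from h import *
avgF()
s=cap('scene'); crop(s,240,400,140,280,5,'s16')"; python3 fl.py s16
```

```text
time_s: 26.6
tcp_pos: [0.5728, 0.0214, 0.0158]
eef_rot: [96.1, 89.8, -171.5]
contact_force: [-11.6, 2.3, 7.0]
gripper_width: 0.0402
F [-1.0660e+01  2.0600e+00  6.1400e+00  5.7288e+02  2.1370e+01  1.5790e+01
  8.8000e-01  3.6000e+00  2.5000e-01] sd [0.46 0.31 0.22] t 26.9
10mm= [-16.8454257    7.55434426]
[328. 470.] [-18.6  76.7] mm 26.2
[207. 356.] [73.   1.8] mm -35.7
[313. 550.] [-13.2   7.5] mm 8.2
[290. 500.] [-15.3   7.3] mm 9.2
[210. 410.] [-14.1   6. ] mm 8.3
[180. 555.] [0.1 0.4] mm 0.0
[ 92. 385.] [-0.7 -0.2] mm 0.3
```

View pics/s16.png

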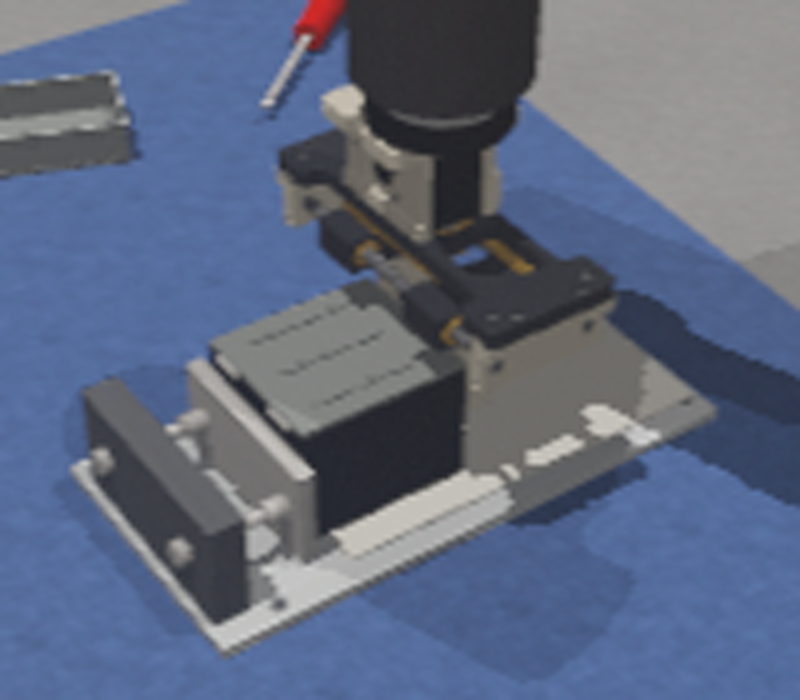

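```bash
python3 -m handwheel '[-0.02,-0.05,0,0, -0.02,-0.1,0,0, -0.02,-0.12,0,0, -0.02,-0.12,0,0, -0.02,-0.12,0,0, -0.02,-0.12,0,0, -0.02,-0.12,0,0, -0.02,-0.12,0,0, -0.02,-0.12,0,0, -0.02,-0.12,0,0]'
python3 -c "
from h import *
avgF()
s=cap('scene'); crop(s,240,400,140,280,5,'s17')"; python3 fl.py s17
for i in 1 2 3 4; do python3 -m handwheel '[0,0,0,0, 0,0,0,0, 0,0,0,0, 0,0,0,0, 0,0,0,0, 0,0,0,0, 0,0,0,0, 0,0,0,0, 0,0,0,0, 0,0,0,0]'; done
python3 -c "
from h import *
avgF()
s=cap('scene'); crop(s,240,400,140,280,5,'s18')
t=cap('top'); crop(t,240,380,100,270,4,'t18')"; python3 fl.py s18
```

```text
time_s: 28.25
tcp_pos: [0.5737, 0.0214, 0.0158]
eef_rot: [95.5, 89.7, -172.2]
contact_force: [-11.4, 2.0, 5.9]
gripper_width: 0.04
F [-1.1240e+01  2.4900e+00  5.9700e+00  5.7371e+02  2.1390e+01  1.5790e+01
  9.6000e-01  3.8000e+00  2.7000e-01] sd [0.48 0.71 0.46] t 28.55
10mm= [-16.8454257    7.55434426]
[328. 470.] [-21.4  77. ] mm 27.6
[207. 356.] [75.6 10.6] mm -35.0
[313. 550.] [-16.3   8.9] mm 10.0
[290. 500.] [-17.6   8.3] mm 10.6
[210. 410.] [-16.4   7. ] mm 9.6
[180. 555.] [0.1 0.4] mm 0.0
[ 92. 385.] [-0.8 -0.2] mm 0.4
time_s: 29.9
tcp_pos: [0.5737, 0.0214, 0.0158]
eef_rot: [95.6, 89.7, -172.1]
contact_force: [-11.6, 2.0, 6.3]
gripper_width: 0.0399
time_s: 31.15
tcp_pos: [0.5737, 0.0214, 0.0158]
eef_rot: [95.9, 89.7, -171.8]
contact_force: [-11.1, 1.5, 6.3]
gripper_width: 0.0401
time_s: 32.4
tcp_pos: [0.5737, 0.0214, 0.0158]
eef_rot: [95.9, 89.7, -171.8]
contact_force: [-11.3, 2.7, 6.0]
gripper_width: 0.0399
time_s: 33.65
tcp_pos: [0.5737, 0.0214, 0.0158]
eef_rot: [95.6, 89.7, -172.1]
contact_force: [-11.5, 2.2, 5.6]
gripper_width: 0.04
F [-1.1510e+01  2.4400e+00  5.6200e+00  5.7372e+02  2.1390e+01  1.5800e+01
  9.9000e-01  3.7900e+00  2.6000e-01] sd [0.33 0.5  0.32] t 33.95
10mm= [-16.8454257    7.55434426]
[328. 470.] [-21.4  77.2] mm 27.7
[207. 356.] [81.4 23.2] mm -35.1
[313. 550.] [-16.1   8.9] mm 10.0
[290. 500.] [-17.6   8.4] mm 10.6
[210. 410.] [-16.3   6.9] mm 9.6
[180. 555.] [0.1 0.3] mm 0.0
[ 92. 385.] [-0.9 -0.2] mm 0.4
```

View pics/s18.png

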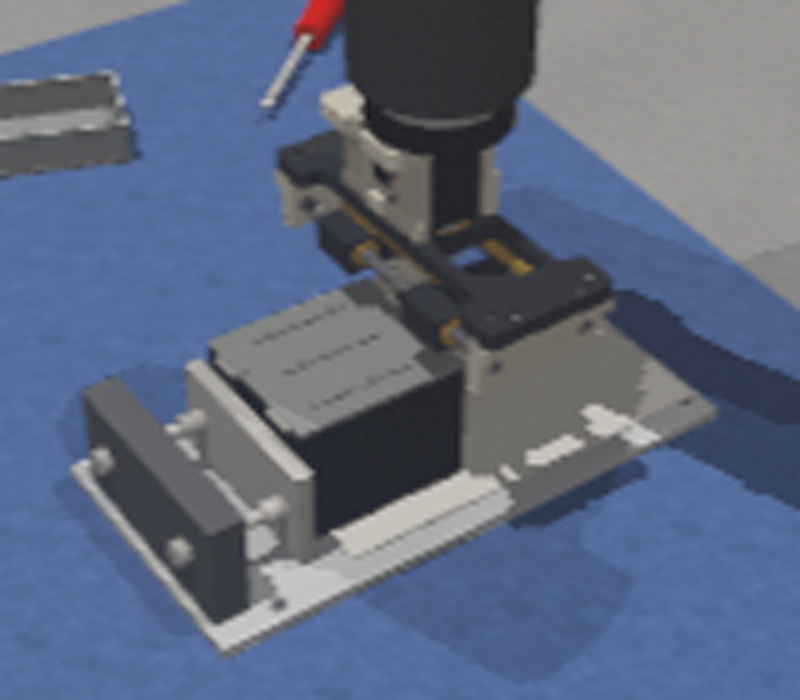

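```bash
python3 - <<'E'
from h import *
s=cap("scene"); crop(s,275,340,190,240,12,"s19z")
S=lambda u,v:(240+u/5,140+v/5)
P=[onz(s,*S(u,v),.085) for u,v in[(302,437),(463,364),(210,347)]]
for p in P: print(np.round(p,4))
d=P[0]-P[2];e=P[0]-P[1];print(np.linalg.norm(d),np.linalg.norm(e),"yaw from hinge edge",np.degrees(np.arctan2(-d[0],d[1])),"from side",np.degrees(np.arctan2(e[1],e[0])))
print(onz(s,*S(463,472),.01), onz(s,*S(463,364),.085))
E
```

```text
[0.681  0.0711 0.085 ]
[0.5829 0.0657 0.085 ]
[ 0.6859 -0.0145  0.085 ]
0.08579966574515355 0.09831883995900802 yaw from hinge edge 3.26889453453717 from side 3.2035301314228377
[0.58048175 0.06601787 0.01      ] [0.58288045 0.06565106 0.085     ]
```

View pics/s19z.png

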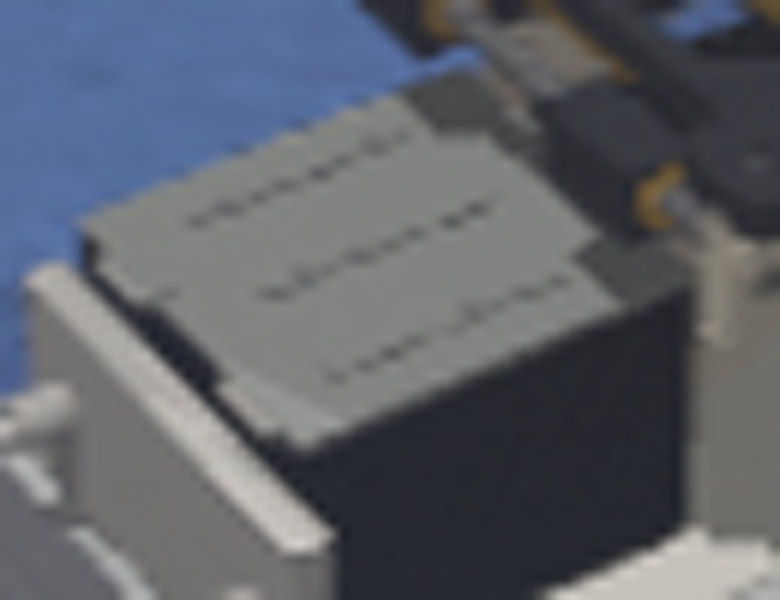

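```bash
python3 -c "
from plant import workorder
print(workorder.close_job())"
```

```text
the job is handed in; nothing more can be done
None
```

The lid is snapped shut and the pack is pressed against the stop plate. I handed the job in at about 34 s, with the arm still pushing. No verdict was reported.

**Lid:** I pressed it down near the free edge. The catch resisted with about 5.5 N, then gave way, and I finished with 8.6 N of firm contact. It stayed flat after I lifted off, and it was still flat in the last picture.

**Push:** I pushed the pack square with both fingers and eased the plate in. I then held still for about 5 s, and the pose and force stayed constant.

**Last checks:**

| Check | Reading |
|---|---|
| Plate travel, from image tracking | about 9.6–10.6 mm, roughly 8 N on the spring |
| Pack angle to the jig | about 1° |
| Pack flat on the jig | yes, as far as the picture shows |
| Bystanders | none approached; the tray and screwdriver look unmoved, while the cell and tape weren't re-checked |

**Disagreements:**
- **Push force:** the wrist read about 11.5 N along the push, more than the spring's 8 N. It also showed about 6 N of downward press on the pack. I put the difference down to extra friction from that press, but I didn't confirm it. I relied on the plate travel instead.
- **Fingertip height:** the fingertips looked about 25 mm higher than the reported tool position, both in the pictures and when touching the lid. I went by pictures and contact for heights after noticing this.

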